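# Fill the knob jar through its funnel

## Task

Draw the scoop of lid knobs out of its bay until the handle is clear, and let it stand free on the bench. Then take it again by its upright handle and pour all five knobs through the funnel down into the narrow jar, and stand the empty scoop upright on the bench in the open. Keep the jar standing in its place and leave the lid, the pliers and the matchbox alone.

Things in the scene. Friction and masses are not known exactly. Their poses are not given: they have to be found in the camera images.
- scoop: Aluminium scoop holding the knobs, 4 mm sheet, 0.2 to 0.35 kg, open on top and at its lip. Origin: centre of the underside; x points from nose to handle, z up. Straight-sided, x -95 to +55 mm, 62 mm wide outside, side walls up to z 52 (rolled rims). Floor 4 mm thick, flat from x +51 to -20, then a 15 degree ramp up to the lip at the nose.
- scoop_handle (a point): Grip point on the scoop's black upright plate handle (x +61, z 78 mm in the scoop's frame). The plate is 12 mm thick along the scoop's x, 50 mm wide along y, its top at z 95 mm; the wall in front of it ends at z 50. Grip it across its thickness, from above.
- scoop_nose (a point): Middle of the pouring lip (x -95, z 24 mm in the scoop's frame). At the nose (x -75 to -95) the side walls reach from z 16 to 52: pinch it across them (62 mm) from above, near x -85, z 38, the only place that can be got at while the scoop is in the bay.
- bay: Fixed grey sheet-steel bay; the scoop stands inside on the bench, nose out, handle under the roof. Origin: centre of its underside; 90 mm deep along its x, open at the -x face towards the robot. Inner width 74 mm, inner height 105, top at z 110; bottom flanges 3 mm high reach 62 mm to each side. The scoop's origin starts at about x -40 mm in this frame, same heading.
- jar: Loose narrow clear jar (52 mm across outside, 44 mm inside, inner floor at z 12 mm, rim at z 85) on a dark steel foot 90 mm across, with a wide aluminium funnel fixed in its neck. Origin: centre of its underside, z up; round. The funnel's cone runs at 45 degrees from the throat (36 mm inside) to its rim, 122 mm across inside, 130 outside, top at z 143 mm. About 0.8 kg in all.
- funnel_mouth (a point): Centre of the funnel's open mouth, level with its rim, 143 mm above the bench. Tipped lip-down here, the scoop begins to let its knobs go at some 20 to 35 degrees; the last may need 60 or more, or rocking.
- kettle_lid: White stepped kettle lid, 101 mm across, 53 mm high, lying by; not to be disturbed. Origin: centre of its underside.
- pliers: Blue-handled pliers 59x175x14 mm lying flat; not to be disturbed.
- matchbox: Small box 36x52x14 mm lying flat; not to be disturbed.
- knob_0_center (a point): Centre of the 18 mm ball of a turned aluminium lid knob (ball with an 11 mm thick stub that ends 12 mm from this point), 18 g; all five are alike and start in the scoop.
- knob_1_center (a point): Centre of the 18 mm ball of a turned aluminium lid knob (ball with an 11 mm thick stub that ends 12 mm from this point), 18 g; all five are alike and start in the scoop.
- knob_2_center (a point): Centre of the 18 mm ball of a turned aluminium lid knob (ball with an 11 mm thick stub that ends 12 mm from this point), 18 g; all five are alike and start in the scoop.
- knob_3_center (a point): Centre of the 18 mm ball of a turned aluminium lid knob (ball with an 11 mm thick stub that ends 12 mm from this point), 18 g; all five are alike and start in the scoop.
- knob_4_center (a point): Centre of the 18 mm ball of a turned aluminium lid knob (ball with an 11 mm thick stub that ends 12 mm from this point), 18 g; all five are alike and start in the scoop.

How it is judged:
By the outcome, as a careful person would: the job done as asked, in the order asked, and still so for the second after the job is handed in, with the robot touching nothing.
It also fails if it takes over 67 s, if anything falls off the work surface, if the arm or the gripper's body presses on something with over 40 N, if the wrist force passes 120 N, or if a joint passes its speed limit or range.

## Robot

A 6-joint arm with a two-finger parallel gripper is mounted at the origin on a cart in front of the work surface, level with it; the furniture and walls round the work are solid. World frame = base frame: x ahead of the robot, y to its left, z up, the work surface at z = 0. Lengths are in m, angles in rad, forces in N, time in s.
With the tool pointing down it reaches from about 0.35 to 0.975 m from the base axis. Payload 7.1 kg.
Tool frame: the origin (TCP) lies on the centre line of the jaws, within the pads' length; the fingertips stand 14 mm ahead of it and the grasp point (between the pads) lies 5 mm behind it; z points along the fingers, y is the line along which they close (so a half turn about z gives the same grasp; the last joint's range is limited). The gripper opens to 88 mm and grips with 3 to 60 N. Pads are 20 mm wide; open, the fingers measure 115 mm over their backs; the gripper's body (75 mm by 178 mm) begins 61 mm behind the grasp point.
Start: joints at [1.088, 0.423, 1.63, -0, 1.089, -0.019], TCP at [0.28, 0.559, 0.237] pointing down, gripper open.
Joint ranges: [-3, 3], [-0.9, 2.11], [0.09, 2.58], [-1.31, 4.45], [0.11, 2.69], [-2.54, 2.54]. Speed limits (rad/s): [2.39, 2.39, 3.01, 3.14, 3.14, 3.14].

## Interface

Orientations are given as a unit quaternion [x, y, z, w].
In Python, from rig import arm gives the robot as it stands.
- The arm moves only by the shell command python3 -m jog 'ROWS' [FORCE]. ROWS is JSON, a list of rows, each a list of 3 entries, a list of its own where there are three numbers: the turn, a rotation vector about the tool's x, y, z in rad, then the shift along the tool's x, y, z in m, then the closure in counts, from 0 (fully open) to 255 (shut). A call has 1 to 8 rows; each row is the pose to reach, as a shift and turn from the pose commanded when the call began, along the tool's axes at that moment; what a row does not reach only later rows make up. A row lasts 1/10 s, in which the tool goes at most 50 mm and 8.59 degrees, less where a joint would pass 70% of its speed; a pose out of reach is approached as far as the arm can. A call with a gripper value outside its range is refused whole. The fingers move at their own pace and stop on an object; FORCE is the grip in N (left out, the last holds). Time passes only in rows, so rows that repeat a pose let the fingers close. It gives the time, the measured TCP pose, the force, the opening and the grip force at its end, in the units of the state.
- arm.state(): the state, without advancing time (a new reading comes with each control period).
- arm.camera(name): name is "scene" or "top"; returns (picture, depth): 480x640x3 uint8, red, green, blue; 480x640 float32, m along the optical axis (not along the pixel's ray), 0 where there is no reading.
- arm.get_calibration(name): a dict with "K" (3x3 intrinsics, pixels), "T" (4x4, takes a point from camera to world coordinates). Camera axes: x right, y up, looking along -z (the intrinsics and any distortion apply to the point x, -y, -z); pixel columns grow to the right and rows downward; lengths in m; the calibration is good to about 2 mm. A picture is of the moment at which its call begins. get_calibration takes no time and is no camera call.
- arm.hand_in(): hands the job in; it is judged then, once.
Trained networks look in the newest picture that a camera, given by its name, has taken for a name from the list of things; names that differ only in an ending like _2 or _b are one class to them, and where a whole thing is asked for, a point or a joint stands for the part that bears it (a point fixed in the world has none). Each returns a list of dicts, best first, with "confidence" (0 to 1); they miss things now and then, are a little off and sometimes report something else, mostly with a low value. They report only what shows in the picture. A call takes as long as a camera call.
- arm.find_in(camera, name): "at" ([x, y, z] in m, in world coordinates, good to about 4 mm: the middle of the surface that is visible of it).
- arm.silhouettes(camera, name): "pixels" (480x640 bool, what is visible of it).
The state is a dict: "clock": time; "joint_positions": joint angles; "qvel": joint speeds; "joint_torque": joint torques, N m; "eef_pos": TCP position; "tcp_rot": TCP orientation; "contact_force": force on the tool from outside, world axes, zero at the start; "moment": the same for the moment, N m; "gripper_width": finger opening in m; "finger_force": force on a finger pad.
Only numpy, scipy, OpenCV 4.12 (cv2) and the standard library are available. Lean on these libraries where they do the work, as an engineer would, in place of code of your own. Each camera call takes 0.05 s, during which the arm holds its last target. There are 200 camera calls.

## Working session

There is one attempt and no reset: what is moved stays moved. The work goes in short steps, Python scripts to look and compute and a shell command to move; the robot and the scene stay as the last step left them, time stands still between calls to the robot, and variables do not carry over. Pictures are saved under pics/ and viewed, at most 10 in all, crops included, and the job is handed in when it is done.

```bash
ls; mkdir -p pics
cat > h.py <<'E'
import numpy as np, cv2
from rig import arm
from scipy.spatial.transform import Rotation as R
def cam(n):
    p,d=arm.camera(n); return p,d,arm.get_calibration(n)
def cloud(d,c):
    K,T=np.array(c["K"]),np.array(c["T"]); v,u=np.mgrid[:480,:640]
    P=np.stack([(u-K[0,2])/K[0,0]*d,-(v-K[1,2])/K[1,1]*d,-d],-1)
    return P@T[:3,:3].T+T[:3,3]
E
python3 - <<'E'
from h import *
s=arm.state(); print({k:np.round(v,3).tolist() for k,v in s.items()})
for n in ("scene","top"):
    p,d,c=cam(n); cv2.imwrite(f"pics/{n}0.png",p[:,:,::-1]); print(n,{k:np.round(v,3).tolist() for k,v in c.items()})
    X=cloud(d,c)
    for o in ("scoop","scoop_nose","scoop_handle","bay","jar","funnel_mouth","kettle_lid","pliers","matchbox","knob_0_center"):
        print(o,[(np.round(r["at"],3).tolist(),round(r["confidence"],2)) for r in arm.find_in(n,o)[:5]])
E
```

```text
pics
{'clock': 0.0, 'joint_positions': [1.088, 0.424, 1.631, -0.0, 1.089, -0.019], 'qvel': [-0.0, 0.0, 0.0, 0.0, -0.001, 0.0], 'joint_torque': [-0.003, -54.462, -27.367, 0.064, 0.023, -0.0], 'eef_pos': [0.279, 0.559, 0.236], 'tcp_rot': [0.23, 0.973, -0.001, -0.0], 'contact_force': [0.285, 0.493, 0.46], 'moment': [-0.014, -0.005, 0.012], 'finger_force': 0.0, 'gripper_width': 0.088}
scene {'K': [[558.737, 0.0, 321.991], [0.0, 558.737, 243.588], [0.0, 0.0, 1.0]], 'T': [[0.606, 0.695, -0.388, 0.203], [-0.795, 0.534, -0.287, -0.312], [0.008, 0.482, 0.876, 0.948], [0.0, 0.0, 0.0, 1.0]]}
scoop [([0.581, 0.076, 0.022], 0.78), ([0.532, -0.15, 0.124], 0.3)]
scoop_nose [([0.585, 0.075, 0.019], 0.63)]
scoop_handle []
bay [([0.664, 0.038, 0.109], 0.69)]
jar [([0.62, 0.072, 0.018], 0.59), ([0.536, -0.147, 0.125], 0.56), ([0.64, 0.059, 0.018], 0.44)]
funnel_mouth [([0.531, -0.153, 0.123], 0.77)]
kettle_lid [([0.38, -0.233, 0.021], 0.71), ([0.584, 0.075, 0.023], 0.39), ([0.387, -0.062, 0.016], 0.22)]
pliers [([0.693, -0.096, 0.011], 0.76)]
matchbox [([0.384, -0.063, 0.015], 0.87)]
knob_0_center []
top {'K': [[560.407, 0.0, 313.585], [0.0, 560.407, 239.389], [0.0, 0.0, 1.0]], 'T': [[-0.084, 0.975, -0.208, 0.362], [-0.996, -0.082, 0.022, -0.021], [0.004, 0.209, 0.978, 1.095], [0.0, 0.0, 0.0, 1.0]]}
scoop [([0.581, 0.07, 0.015], 0.95)]
scoop_nose [([0.582, 0.071, 0.016], 0.65)]
scoop_handle [([0.577, 0.069, 0.016], 0.76)]
bay [([0.664, 0.058, 0.11], 0.92)]
jar [([0.528, -0.161, 0.122], 0.69), ([0.582, 0.07, 0.015], 0.49)]
funnel_mouth [([0.524, -0.163, 0.126], 0.56)]
kettle_lid [([0.391, -0.22, 0.017], 0.68)]
pliers [([0.698, -0.094, 0.014], 0.81)]
matchbox [([0.388, -0.058, 0.014], 0.79), ([0.664, 0.057, 0.111], 0.34)]
knob_0_center [([0.666, 0.059, 0.112], 0.7), ([0.619, 0.051, 0.013], 0.57)]
```

View pics/scene0.png

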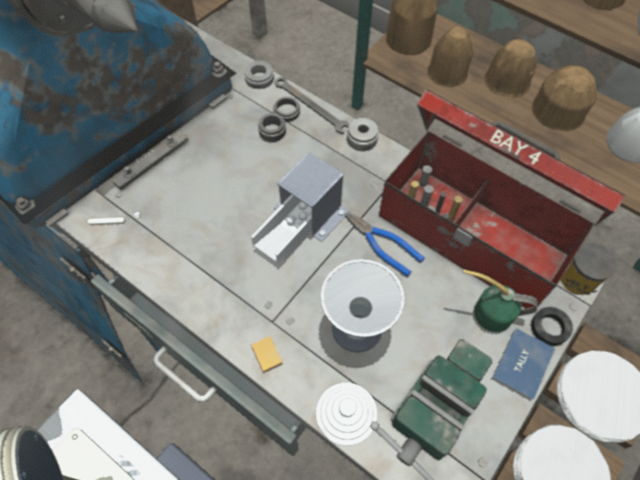

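View pics/top0.png

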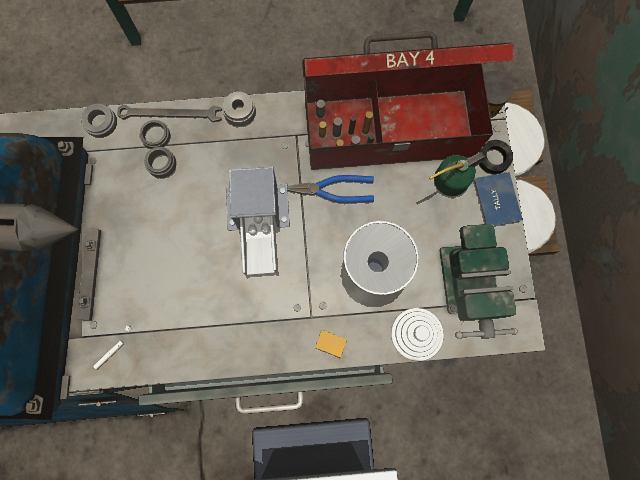

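The scene view shows the bay at (310,190) with the scoop's nose out to (270,245), and the jar and funnel at (362,300). The pliers are at (390,245), the matchbox at (266,354) and the lid at (346,412). The top view agrees. Next I'll fit the shapes to the depth.

```bash
cat > m.py <<'E'
from h import *
def rect(P,name):
    r=cv2.minAreaRect((P[:,:2]*1000).astype(np.float32)); print(name,len(P),"c",np.round(r[0],1),"size",np.round(r[1],1),"ang",round(r[2],1),"z",np.round(np.median(P[:,2])*1000,1))
def circ(P,name):
    x,y=P[:,0],P[:,1]; s=np.linalg.lstsq(np.c_[2*x,2*y,np.ones(len(x))],x*x+y*y,rcond=None)[0]
    print(name,len(P),"c",np.round(s[:2]*1000,1),"r",round(1000*np.sqrt(s[2]+s[0]**2+s[1]**2),1),"z",np.round(np.median(P[:,2])*1000,1))
def sel(X,lo,hi): return X[np.all((X>lo)&(X<hi),-1)]
if __name__=="__main__":
  for n in ("scene","top"):
    p,d,c=cam(n); X=cloud(d,c); X[d==0]=9
    rect(sel(X,[.55,-.03,.104],[.76,.15,.118]),n+" roof")
    S=sel(X,[.45,-.03,.044],[.622,.15,.060]); rect(S,n+" rims")
    S=sel(X,[.45,-.0,.010],[.61,.13,.060]); rect(S,n+" scoop")
    circ(sel(X,[.42,-.26,.139],[.62,-.05,.149]),n+" funnel rim")
    circ(sel(X,[.42,-.26,.128],[.62,-.05,.134]),n+" cone130")
    circ(sel(X,[.42,-.26,.108],[.62,-.05,.114]),n+" cone110")
    print("table z",np.median(sel(X,[.42,.0,-.02],[.5,.3,.02])[:,2]))
    rect(sel(X,[.3,-.12,.008],[.45,-.0,.03]),n+" matchbox"); rect(sel(X,[.3,-.32,.008],[.46,-.13,.08]),n+" lid"); rect(sel(X,[.6,-.25,.007],[.8,-.02,.03]),n+" pliers")
    V=X[d>0]
    for xa in np.arange(.1,.9,.1):
        print(round(xa,1),[int(1000*max([-.99]+list(V[(abs(V[:,0]-xa-.05)<.05)&(abs(V[:,1]-y-.05)<.05)][:,2]))) for y in np.arange(-.5,.7,.1)])
E
python3 m.py; python3 -c "
from h import *
print(R.from_quat(arm.state()['tcp_rot']).as_matrix().round(3))"
```

```text
scene roof 1929 c [668.8  63.2] size [83.8 95.6] ang 88.9 z 110.4
scene rims 377 c [575.8  64.1] size [65.1 92.8] ang 89.2 z 52.6
scene scoop 1363 c [569.5  64.2] size [65.1 81.6] ang 89.2 z 25.6
scene funnel rim 961 c [ 521.9 -154.3] r 61.8 z 142.9
scene cone130 724 c [ 523.  -153.9] r 51.0 z 131.1
scene cone110 423 c [ 522.9 -153.5] r 31.2 z 111.2
table z 0.0008796839876655804
scene matchbox 646 c [386.6 -59.3] size [53.7 36.3] ang 64.3 z 14.8
scene lid 2455 c [ 398.9 -245.7] size [ 95.3 139.6] ang 24.1 z 25.8
scene pliers 1662 c [ 700.3 -135.1] size [ 83.1 229.1] ang 0.2 z 13.9
0.1 [-990, -990, -990, -990, 356, 349, 14, -765, -764, -766, -766, -764]
0.2 [-990, -990, -990, -50, -121, -70, -92, -82, -289, 48, -268, -264]
0.3 [2, 102, 117, 30, 19, 6, 6, 7, 15, 197, 216, -124]
0.4 [6, 120, 146, 147, 145, 7, 7, 7, 441, 443, 381, -990]
0.5 [18, 120, 147, 147, 148, 58, 7, 457, 457, 426, 376, -990]
0.6 [22, 129, 144, 19, 18, 115, 115, 7, 37, 275, 263, -990]
0.7 [24, 124, 124, 124, 123, 115, 111, 36, 14, 261, 258, -990]
0.8 [81, 272, 273, 272, 272, 39, 41, 33, 49, 148, 7, -990]
top roof 21
[... 436 characters left out ...]
34 c [ 398. -251.] size [ 96.1 146.2] ang 15.4 z 24.9
top pliers 1351 c [ 718.1 -134.6] size [162.9 229.5] ang 0.3 z 12.9
0.1 [-764, -764, -764, 4, 4, 1, -242, -768, -767, -765, -763, -767]
0.2 [-764, -766, -762, -765, -767, -104, -104, -764, -281, 46, -280, -325]
0.3 [46, 101, 116, 30, 19, 6, 8, 7, 14, 153, 124, -775]
0.4 [6, 121, 147, 147, 146, 5, 6, 5, 24, 170, -990, -990]
0.5 [18, 121, 147, 148, 146, 57, 6, 458, 463, 186, -990, -990]
0.6 [20, 131, 143, 18, 18, 115, 114, 6, 36, 210, -990, -990]
0.7 [25, 123, 124, 124, 125, 114, 111, 34, 48, 212, -990, -990]
0.8 [83, 272, 272, 271, 271, 39, 39, 31, 46, 151, 150, -990]
[[-0.894  0.447  0.   ]
 [ 0.447  0.894  0.   ]
 [-0.     0.    -1.   ]]
```

Run:
```python
from h import *
for n in ("top","scene"):
    p,d,c=cam(n); X=cloud(d,c); V=X[d>0]; V=V[(V[:,1]>0.1)&(V[:,2]>.1)&(V[:,0]>.2)]
    for lo in (.1,.2,.3,.4):
        W=V[(V[:,2]>lo)&(V[:,2]<lo+.1)]
        for y in np.arange(.1,.6,.05):
            U=W[(W[:,1]>y)&(W[:,1]<y+.05)]
            if len(U)>3: print(n,"z",lo,"y",round(y,2),"x",U[:,0].min().round(3),U[:,0].max().round(3),"ymin",U[:,1].min().round(3),len(U))
```

```text
top z 0.1 y 0.1 x 0.624 0.716 ymin 0.1 102
top z 0.1 y 0.4 x 0.692 0.799 ymin 0.438 377
top z 0.1 y 0.45 x 0.329 0.816 ymin 0.45 6198
top z 0.1 y 0.5 x 0.326 0.81 ymin 0.5 57
top z 0.2 y 0.45 x 0.657 0.748 ymin 0.463 167
top z 0.4 y 0.25 x 0.519 0.573 ymin 0.25 1404
top z 0.4 y 0.3 x 0.517 0.58 ymin 0.3 1332
scene z 0.1 y 0.1 x 0.622 0.717 ymin 0.1 94
scene z 0.1 y 0.4 x 0.693 0.798 ymin 0.44 291
scene z 0.1 y 0.45 x 0.33 0.816 ymin 0.45 10300
scene z 0.1 y 0.5 x 0.322 0.793 ymin 0.5 586
scene z 0.1 y 0.55 x 0.777 0.797 ymin 0.551 12
scene z 0.2 y 0.45 x 0.399 0.762 ymin 0.463 5972
scene z 0.2 y 0.5 x 0.384 0.765 ymin 0.5 2221
scene z 0.3 y 0.35 x 0.487 0.56 ymin 0.389 650
scene z 0.3 y 0.4 x 0.478 0.56 ymin 0.4 355
scene z 0.3 y 0.45 x 0.494 0.526 ymin 0.498 30
scene z 0.3 y 0.5 x 0.458 0.529 ymin 0.5 1381
scene z 0.4 y 0.25 x 0.518 0.569 ymin 0.25 1085
scene z 0.4 y 0.3 x 0.516 0.538 ymin 0.3 478
scene z 0.4 y 0.35 x 0.481 0.534 ymin 0.35 558
scene z 0.4 y 0.4 x 0.47 0.531 ymin 0.4 486
```

```bash
python3 -m jog '[[[0,0,0],[0.05,0,-0.02],120],[[0,0,0],[0.1,0,-0.02],120],[[0,0,0],[0.1,0,-0.02],60]]' 20; python3 -c "
from h import *
s=arm.state();print(np.round(s['joint_positions'],4),s['eef_pos'])"
```

```text
clock: 1.6
eef_pos: [0.1863, 0.6059, 0.2575]
tcp_rot: [0.228, 0.974, 0.001, -0.001]
contact_force: [-0.2, -0.1, -0.4]
gripper_width: 0.0687
finger_force: 0.0
[1.2532e+00 4.1360e-01 1.5928e+00 1.5000e-03 1.1333e+00 1.4190e-01] [0.18625816 0.60591696 0.25750928]
```

```bash
python3 -m jog '[[[0,0,-0.449],[-0.44,-0.357,0],0],[[0,0,-0.449],[-0.44,-0.357,0],0],[[0,0,-0.449],[-0.44,-0.357,0],0],[[0,0,-0.449],[-0.44,-0.357,0],0],[[0,0,-0.449],[-0.44,-0.357,0],0],[[0,0,-0.449],[-0.44,-0.357,0],0],[[0,0,-0.449],[-0.44,-0.357,0],0],[[0,0,-0.449],[-0.44,-0.357,0],0]]'; python3 -c "
from h import *
s=arm.state();print(np.round(s['joint_positions'],4),s['eef_pos']);print(R.from_quat(s['tcp_rot']).as_matrix().round(3))"
```

```text
clock: 2.4
eef_pos: [0.3556, 0.2374, 0.2568]
tcp_rot: [0.007, 1.0, 0.0, 0.0]
contact_force: [0.8, 0.6, -0.9]
gripper_width: 0.088
finger_force: 0.0
[ 5.6100e-01  9.7900e-02  2.0251e+00 -3.0000e-04  1.0181e+00 -9.9520e-01] [0.35558209 0.23740592 0.25680938]
[[-1.     0.014  0.001]
 [ 0.014  1.     0.   ]
 [-0.001  0.    -1.   ]]
```

```bash
python3 -m jog '[[[0,0,0],[0,-0.05,0],0],[[0,0,0],[0,-0.1,0],0],[[0,0,0],[-0.02,-0.14,0.01],0],[[0,0,0],[-0.05,-0.17,0.04],0],[[0,0,0],[-0.09,-0.17,0.06],0],[[0,0,0],[-0.13,-0.17,0.08],0],[[0,0,0],[-0.17,-0.17,0.1],0],[[0,0,0],[-0.184,-0.17,0.107],0]]'
cat > st.py <<'E'
from h import *
import json
s=arm.state();print(np.round(s['joint_positions'],4).tolist(),np.round(s['eef_pos'],4));print(R.from_quat(s['tcp_rot']).as_matrix().round(3).tolist())
E
python3 -m jog '[[[0,0,0],[0,0,0],0],[[0,0,0],[0,0,0],0]]'; python3 st.py
python3 - <<'E'
from m import *
p,d,c=cam("scene"); X=cloud(d,c); X[d==0]=9
rect(sel(X,[.45,-.03,.044],[.622,.15,.060]),"rims")
cv2.imwrite("pics/s1.png",cv2.resize(p[120:330,180:460,::-1],(800,600)))
E
```

```text
clock: 3.2
eef_pos: [0.5391, 0.066, 0.1478]
tcp_rot: [0.008, 1.0, -0.0, -0.0]
contact_force: [-0.3, 0.1, 0.2]
gripper_width: 0.0881
finger_force: 0.0
clock: 3.4
eef_pos: [0.5351, 0.0667, 0.1497]
tcp_rot: [0.007, 1.0, -0.0, -0.001]
contact_force: [0.0, -0.6, -0.7]
gripper_width: 0.0877
finger_force: 0.0
[0.102, 0.4207, 1.88, -0.0, 0.8427, -1.454] [0.5351 0.0667 0.1497]
[[-1.0, 0.015, -0.002], [0.015, 1.0, -0.0], [0.002, -0.0, -1.0]]
rims 277 c [575.3  64.7] size [92.8 65.1] ang 0.1 z 52.5
```

View pics/s1.png

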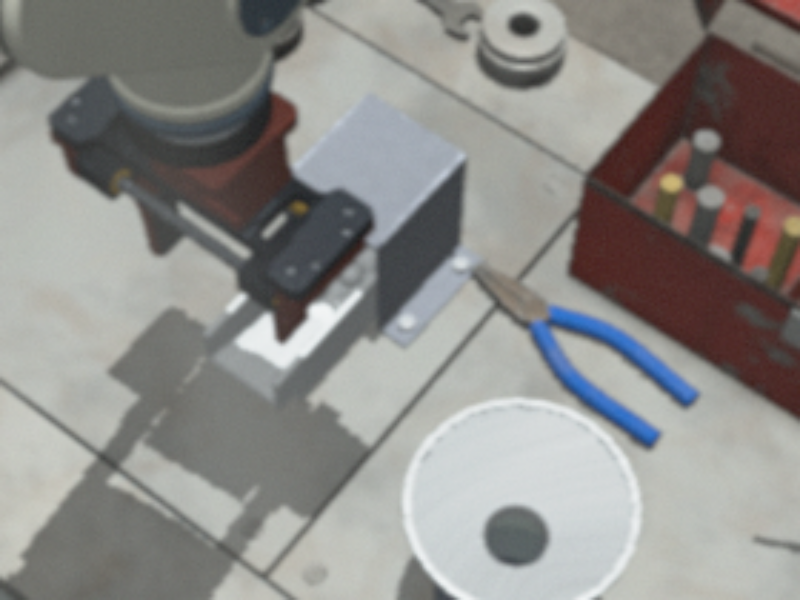

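The gripper stands over the nose, with the jaws straddling the scoop walls at about (290,320) in the crop. I'll lower it now.

```bash
python3 -m jog '[[[0,0,0],[-0.004,-0.002,0.04],0],[[0,0,0],[-0.004,-0.002,0.075],0],[[0,0,0],[-0.004,-0.002,0.1],0],[[0,0,0],[-0.004,-0.002,0.117],0],[[0,0,0],[-0.004,-0.002,0.117],0],[[0,0,0],[-0.004,-0.002,0.117],0],[[0,0,0],[-0.004,-0.002,0.117],60],[[0,0,0],[-0.004,-0.002,0.117],90]]' 15; python3 -m jog '[[[0,0,0],[0,0,0],110],[[0,0,0],[0,0,0],130],[[0,0,0],[0,0,0],130],[[0,0,0],[0,0,0],130],[[0,0,0],[0,0,0],130]]'; python3 st.py
```

```text
clock: 4.25
eef_pos: [0.5412, 0.065, 0.0342]
tcp_rot: [0.007, 1.0, 0.0, 0.001]
contact_force: [-0.3, -1.9, -0.7]
gripper_width: 0.0751
finger_force: 0.0
clock: 4.75
eef_pos: [0.5405, 0.0649, 0.0327]
tcp_rot: [0.007, 1.0, 0.0, -0.0]
contact_force: [-0.7, 1.0, 3.5]
gripper_width: 0.0628
finger_force: 15.0
[0.0976, 0.6233, 1.9054, 0.0001, 0.613, -1.4585] [0.5405 0.0649 0.0327]
[[-1.0, 0.015, -0.0], [0.015, 1.0, 0.0], [0.0, 0.0, -1.0]]
```

```bash
python3 -m jog '[[[0,0,0],[0.015,0,0],130],[[0,0,0],[0.035,0,0],130],[[0,0,0],[0.055,0,0],130],[[0,0,0],[0.075,0,0],130],[[0,0,0],[0.095,0,0],130],[[0,0,0],[0.115,0,0],130],[[0,0,0],[0.135,0,0],130],[[0,0,0],[0.15,0,0],130]]';  python3 -m jog '[[[0,0,0],[0,0,0],130],[[0,0,0],[0,0,0],130],[[0,0,0],[0,0,0],130],[[0,0,0],[0,0,0],60],[[0,0,0],[0,0,0],0],[[0,0,0],[0,0,0],0],[[0,0,0],[0,0,0],0],[[0,0,0],[0,0,0],0]]'; python3 st.py
python3 - <<'E'
from m import *
p,d,c=cam("scene"); X=cloud(d,c); X[d==0]=9
cv2.imwrite("pics/s2.png",p[:,:,::-1])
E
```

```text
clock: 5.55
eef_pos: [0.3904, 0.0671, 0.0328]
tcp_rot: [0.007, 1.0, 0.0, 0.001]
contact_force: [1.9, -0.3, 0.3]
gripper_width: 0.0632
finger_force: 15.0
clock: 6.35
eef_pos: [0.3908, 0.067, 0.0326]
tcp_rot: [0.007, 1.0, -0.0, 0.0]
contact_force: [0.3, -0.1, -0.1]
gripper_width: 0.0875
finger_force: 0.0
[0.1399, 0.5094, 2.2234, -0.0, 0.4088, -1.416] [0.3908 0.067  0.0326]
[[-1.0, 0.015, 0.0], [0.015, 1.0, -0.0], [-0.0, -0.0, -1.0]]
```

View pics/s2.png

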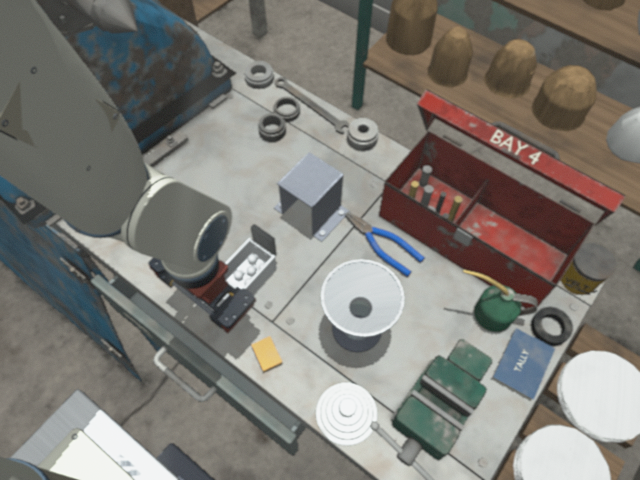

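The scoop is out of the bay and released, with its handle at (263,240) and the knobs in it at (245,268). Now I'll measure the handle and fit the arm kinematics for the pour.

Run:
```python
from m import *
from scipy.optimize import least_squares
for n in ("scene","top"):
    p,d,c=cam(n); X=cloud(d,c); X[d==0]=9
    m=np.all((X>[.5,.0,.058])&(X<[.6,.13,.11]),-1); 
    if m.sum()>5: rect(X[m],n+" handle"); print("top",np.percentile(X[m][:,2],[50,95,100]).round(4)); rect(sel(X,[.5,.0,.088],[.6,.13,.11]),n+" handle top")
    S=sel(X,[.44,-.0,.045],[.51,.13,.058])
    if len(S)>5: rect(S,n+" rims")
    print([(np.round(r["at"],3).tolist(),round(r["confidence"],2)) for r in arm.find_in(n,"scoop_handle")[:3]])
D=np.array([(0.4236,1.631,.6245,.2365),(0.4136,1.5928,.634,.2575),(.0979,2.0251,.4275,.2568),(.4207,1.88,.5392,.1497),(.6233,1.9054,.5444,.0327),(.5094,2.2234,.3965,.0326)])
def f(v):
    a1,L2,L3,off,z0=v; q2,q3=D[:,0],D[:,1]; s=q2+q3
    return np.r_[a1+L2*np.sin(q2)+L3*np.sin(s)+off*np.cos(s)-D[:,2], z0+L2*np.cos(q2)+L3*np.cos(s)-off*np.sin(s)-D[:,3]]
r=least_squares(f,[0,.4,.4,0,.2]); print(r.x.round(4),np.abs(r.fun).max())
```

```text
scene handle 379 c [533.1  64.8] size [13.5 50.2] ang 1.1 z 90.1
top [0.0901 0.0975 0.1004]
scene handle top 202 c [533.4  64.8] size [50.3 13.2] ang 88.8 z 95.1
scene rims 236 c [477.8  65.7] size [64.  64.9] ang 0.0 z 52.9
[([0.506, 0.07, 0.038], 0.66)]
top handle 260 c [534.1  64.4] size [12.4 48.8] ang 0.0 z 93.4
top [0.0934 0.0975 0.0994]
top handle top 185 c [534.3  64.8] size [47.4 12.4] ang 88.9 z 94.7
top rims 141 c [485.2  65.2] size [49.3 64.1] ang 0.3 z 51.4
[([0.51, 0.069, 0.044], 0.66)]
[-1.000e-04  5.629e-01  4.852e-01  7.740e-02  1.710e-02] 0.0006120385417183183
```

```bash
python3 -m jog '[[[0,0,0],[0,0,-0.03],0],[[0,0,0],[0,0,-0.08],0],[[0,0,0],[0,0,-0.13],0],[[0,0,0.14],[-0.02,0,-0.16],0],[[0,0,0.28],[-0.05,0,-0.17],60],[[0,0,0.42],[-0.09,0,-0.17],110],[[0,0,0.56],[-0.13,0,-0.17],110],[[0,0,0.7],[-0.143,0,-0.17],110]]'; python3 -m jog '[[[0,0,0.14],[0,0,0],110],[[0,0,0.28],[0,0,0],110],[[0,0,0.42],[0,0,0],110],[[0,0,0.56],[0,0,0],110],[[0,0,0.7],[0,0,0],110],[[0,0,0.84],[0,0,0],110],[[0,0,0.88],[0,0,0],110],[[0,0,0.88],[0,0,0],110]]'; python3 st.py
```

```text
clock: 7.4
eef_pos: [0.5372, 0.0649, 0.2032]
tcp_rot: [0.353, 0.936, 0.001, 0.001]
contact_force: [0.0, -0.2, 0.6]
gripper_width: 0.059
finger_force: 0.0
clock: 8.2
eef_pos: [0.5333, 0.0649, 0.2025]
tcp_rot: [0.716, 0.698, -0.0, -0.0]
contact_force: [-0.2, -0.0, 0.0]
gripper_width: 0.0498
finger_force: 0.0
[0.099, 0.3401, 1.8514, 0.0, 0.9505, 0.1232] [0.5333 0.0649 0.2025]
[[0.024, 1.0, -0.0], [1.0, -0.024, -0.0], [-0.0, -0.0, -1.0]]
```

```bash
python3 -m jog '[[[0,0,0],[0,0,0.04],110],[[0,0,0],[0,0,0.08],110],[[0,0,0],[0,0,0.11],110],[[0,0,0],[0,0,0.131],110],[[0,0,0],[0,0,0.131],110],[[0,0,0],[0,0,0.131],110],[[0,0,0],[0,0,0.131],160],[[0,0,0],[0,0,0.131],200]]' 55; python3 -m jog '[[[0,0,0],[0,0,0],240],[[0,0,0],[0,0,0],240],[[0,0,0],[0,0,0],240],[[0,0,0],[0,0,0],240],[[0,0,0],[0,0,0],240],[[0,0,0],[0,0,0],240]]'; python3 st.py
```

```text
clock: 9.0
eef_pos: [0.5345, 0.065, 0.0731]
tcp_rot: [0.715, 0.699, 0.001, 0.001]
contact_force: [0.0, 1.0, -0.2]
gripper_width: 0.0376
finger_force: 0.0
clock: 9.6
eef_pos: [0.5339, 0.0648, 0.0722]
tcp_rot: [0.715, 0.699, 0.0, 0.0]
contact_force: [0.2, -1.7, 4.8]
gripper_width: 0.0115
finger_force: 54.9
[0.0988, 0.5466, 1.9145, -0.0005, 0.68, 0.1228] [0.5339 0.0648 0.0722]
[[0.024, 1.0, 0.001], [1.0, -0.024, -0.0], [-0.0, 0.001, -1.0]]
```

```bash
cat > plan.py <<'E'
from h import *
F=np.array([.523,-.1543,.143])
SC=np.array([.061,0,.0722]); LIP=np.array([-.095,0,.024])
def target(lip,psi,th):   # world TCP pos, tool matrix
    S=R.from_euler('z',psi).as_matrix()@R.from_euler('y',-th).as_matrix()
    T=np.c_[S[:,1],S[:,0],-S[:,2]]
    return np.array(lip)+S@(SC-LIP),T
def rel(p0,T0,p,T): return np.round(R.from_matrix(T0.T@T).as_rotvec(),3).tolist(),np.round(T0.T@(p-p0),4).tolist()
def ik(p,T,d6):
    w=p-d6*T[:,2]; q1=np.arctan2(w[1],w[0]); r=np.hypot(w[0],w[1]); z=w[2]-(.0171+d6)
    L2,L3=.5629,np.hypot(.4852,.0774); b=np.arctan2(.0774,.4852)  # L3 s(s)+off c(s)= L3' sin(s+b)
    c=(r*r+z*z-L2**2-L3**2)/(2*L2*L3)
    if abs(c)>1: return None
    g=np.arccos(c); q2=np.arctan2(r,z)-np.arctan2(L3*np.sin(g),L2+L3*np.cos(g)); q3=g-b
    ang=np.arctan2(T[:2,2]@[np.cos(q1),np.sin(q1)],T[2,2])%(2*np.pi) # tool dir from vertical
    return np.round([q1,q2,q3,ang-q2-q3],2)
if __name__=="__main__":
  for d6 in (.25,.32,.38):
    for psi in (np.arctan2(F[1],F[0]),):
      for th in (0,20,40,60,80):
        u=np.array([np.cos(psi),np.sin(psi),0]); lip=F+.015*u+[0,0,.03 if th<20 else .005]
        p,T=target(lip,psi,np.radians(th)); print(d6,th,p.round(3),ik(p,T,d6))
E
python3 plan.py
python3 -m jog '[[[0,0,0],[0,0,-0.01],240],[[0,0,0],[0,0,-0.03],240],[[0,0,0],[0,0,-0.06],240],[[0,0,0],[0,0,-0.09],240],[[0,0,0],[0,0,-0.12],240],[[0,0,0],[0,0,-0.15],240],[[0,0,0],[0,0,-0.175],240],[[0,0,0],[0,0,-0.19],240]]'; python3 st.py
```

```text
0.25 0 [ 0.687 -0.203  0.221] [-0.29  0.57  1.42  1.15]
0.25 20 [ 0.662 -0.195  0.247] [-0.29  0.4   1.68  0.71]
0.25 40 [ 0.622 -0.184  0.285] [-0.29  0.24  1.94  0.27]
0.25 60 [ 0.572 -0.169  0.307] [-0.29  0.15  2.19 -0.24]
0.25 80 [ 0.518 -0.153  0.31 ] [-0.29  0.23  2.41 -0.89]
0.32 0 [ 0.687 -0.203  0.221] [-0.29  0.57  1.42  1.15]
0.32 20 [ 0.662 -0.195  0.247] [-0.29  0.37  1.74  0.69]
0.32 40 [ 0.622 -0.184  0.285] [-0.29  0.19  2.04  0.21]
0.32 60 [ 0.572 -0.169  0.307] [-0.29  0.14  2.33 -0.37]
0.32 80 [ 0.518 -0.153  0.31 ] [-0.29  0.39  2.57 -1.22]
0.38 0 [ 0.687 -0.203  0.221] [-0.29  0.57  1.42  1.15]
0.38 20 [ 0.662 -0.195  0.247] [-0.29  0.34  1.79  0.66]
0.38 40 [ 0.622 -0.184  0.285] [-0.29  0.16  2.13  0.16]
0.38 60 [ 0.572 -0.169  0.307] [-0.29  0.15  2.45 -0.51]
0.38 80 [ 0.518 -0.153  0.31 ] [-0.29  0.71  2.7  -1.66]
clock: 10.4
eef_pos: [0.5337, 0.0651, 0.264]
tcp_rot: [0.716, 0.699, 0.001, 0.001]
contact_force: [-0.2, 1.0, -3.7]
gripper_width: 0.0117
finger_force: 55.0
[0.0991, 0.2616, 1.7996, 0.0002, 1.0783, 0.123] [0.5337 0.0651 0.264 ]
[[0.024, 1.0, 0.002], [1.0, -0.024, 0.0], [0.0, 0.002, -1.0]]
```

```bash
python3 -m jog '[[[0,0.05,0],[0,0,0],240],[[0,0.1,0],[0,0,0],240],[[0,0.1,0],[0,0,0],240],[[0,0.1,0],[0,0,0],240],[[0,0.1,0],[0,0,0],240]]'; python3 st.py
```

```text
clock: 10.9
eef_pos: [0.5333, 0.065, 0.2615]
tcp_rot: [0.715, 0.698, 0.035, -0.035]
contact_force: [0.0, 0.7, -4.4]
gripper_width: 0.0115
finger_force: 55.0
[0.0448, 0.2615, 1.8097, 0.1129, 1.0668, 0.0143] [0.5333 0.065  0.2615]
[[0.024, 1.0, 0.002], [0.995, -0.024, 0.099], [0.099, -0.001, -0.995]]
```

```bash
cat > kin.py <<'E'
from plan import *
from scipy.optimize import least_squares
LO=np.array([-3,-.9,.09,-1.31,.11,-2.54]);HI=np.array([3,2.11,2.58,4.45,2.69,2.54]); D6=.29
def fk(q,d6=None):
    d6=D6 if d6 is None else d6
    s=q[1]+q[2]; r=.5629*np.sin(q[1])+.4852*np.sin(s)+.0774*np.cos(s); z=.0171+d6+.5629*np.cos(q[1])+.4852*np.cos(s)-.0774*np.sin(s)
    T=(R.from_euler('z',q[0])*R.from_euler('y',s)*R.from_euler('z',SG*q[3])*R.from_euler('y',q[4])*R.from_euler('z',q[5]+np.pi/2)).as_matrix()
    return np.array([r*np.cos(q[0]),r*np.sin(q[0]),z])+d6*T[:,2],T
SG=1
def solve(p,T,q0):
    def f(q):
        a,b=fk(q); return np.r_[(a-p)*5,(b-T).ravel()]
    r=least_squares(f,np.clip(q0,LO+.02,HI-.02),bounds=(LO+.01,HI-.01)); return r.x,np.abs(r.fun).max()
if __name__=="__main__":
  q=[0.0448,0.2615,1.8097,0.1129,1.0668,0.0143]
  for SG in (1,-1):
    for d in (.27,.28,.29,.3,.31): p,T=fk(q,d); print(SG,d,p.round(4),T.round(3)[:,2])
  SG=1
  import sys
  for SG in ((1,-1) if len(sys.argv)<2 else (int(sys.argv[1]),)):
   for psi in (45,70,90,110,135):
    q0=np.array([-.2,.4,1.7,.5,1,np.radians(-16-psi)])
    for th in (10,30,50,70,90):
        ps=np.radians(psi); u=np.array([np.cos(ps),np.sin(ps),0])
        p,T=target(F+.015*u+[0,0,.01],ps,np.radians(th)); q0,e=solve(p,T,q0); w=p-D6*T[:,2]
        print(SG,psi,th,q0.round(2),round(e,3),"wrist",w.round(2))
E
python3 kin.py
```

```text
1 0.27 [0.5341 0.0506 0.2615] [ 0.002  0.099 -0.995]
1 0.28 [0.5341 0.0516 0.2615] [ 0.002  0.099 -0.995]
1 0.29 [0.5341 0.0526 0.2616] [ 0.002  0.099 -0.995]
1 0.3 [0.5341 0.0536 0.2616] [ 0.002  0.099 -0.995]
1 0.31 [0.5341 0.0546 0.2617] [ 0.002  0.099 -0.995]
-1 0.27 [ 0.5364 -0.0026  0.2615] [ 0.011 -0.098 -0.995]
-1 0.28 [ 0.5366 -0.0036  0.2615] [ 0.011 -0.098 -0.995]
-1 0.29 [ 0.5367 -0.0046  0.2616] [ 0.011 -0.098 -0.995]
-1 0.3 [ 0.5368 -0.0056  0.2616] [ 0.011 -0.098 -0.995]
-1 0.31 [ 0.5369 -0.0065  0.2617] [ 0.011 -0.098 -0.995]
1 45 10 [-0.13  0.41  1.69  0.17  0.95 -1.01] 0.0 wrist [ 0.6  -0.08  0.51]
1 45 30 [-0.32  0.3   1.83  0.63  0.87 -1.48] 0.0 wrist [ 0.51 -0.17  0.52]
1 45 50 [-0.55  0.28  1.95  1.08  1.   -2.  ] 0.0 wrist [ 0.42 -0.26  0.49]
1 45 70 [-0.76  0.39  2.02  1.35  1.3  -2.38] 0.0 wrist [ 0.35 -0.33  0.42]
1 45 90 [-0.91  0.57  2.01  1.43  1.62 -2.53] 0.066 wrist [ 0.29 -0.38  0.31]
1 70 10 [-0.09  0.35  1.78  0.2   0.98 -1.42] 0.0 wrist [ 0.56 -0.05  0.51]
1 70 30 [-0.32  0.31  1.81  0.6   1.09 -1.85] 0.0 wrist [ 0.52 -0.17  0.52]
1 70 50 [-0.55  0.
[... 2622 characters left out ...]
.31  0.33  1.79 -0.41  1.39 -2.38] 0.0 wrist [ 0.53 -0.17  0.52]
-1 110 50 [-0.47  0.49  1.62 -0.56  1.72 -2.5 ] 0.0 wrist [ 0.57 -0.29  0.49]
-1 110 70 [-0.57  0.68  1.46 -0.69  2.03 -2.53] 0.004 wrist [ 0.61 -0.39  0.42]
-1 110 90 [-0.63  0.89  1.32 -0.85  2.3  -2.49] 0.0 wrist [ 0.63 -0.46  0.31]
-1 135 10 [-0.15  0.18  2.01 -0.09  1.09 -2.53] 0.024 wrist [ 0.45 -0.08  0.51]
-1 135 30 [-0.24  0.32  1.76 -0.19  1.51 -2.53] 0.115 wrist [ 0.54 -0.17  0.52]
-1 135 50 [-0.35  0.53  1.52 -0.33  1.9  -2.53] 0.167 wrist [ 0.62 -0.26  0.49]
-1 135 70 [-0.44  0.76  1.29 -0.49  2.25 -2.53] 0.146 wrist [ 0.7  -0.33  0.42]
-1 135 90 [-0.48  0.98  1.11 -0.65  2.54 -2.53] 0.062 wrist [ 0.75 -0.38  0.31]
```

```bash
sed -i 's/D6=.29/D6=.415/; s/(45,70,90,110,135)/(30,45,60,75,90)/; s/(.27,.28,.29,.3,.31)/(.41,.42)/' kin.py; sed -i 's/for SG in (1,-1):/for SG in (1,):/' kin.py; python3 kin.py 1
```

```text
1 0.41 [0.5343 0.0644 0.2622] [ 0.002  0.099 -0.995]
1 0.42 [0.5343 0.0654 0.2622] [ 0.002  0.099 -0.995]
1 30 10 [-0.18  0.42  1.68  0.14  0.92 -0.78] 0.0 wrist [ 0.6  -0.11  0.64]
1 30 30 [-0.41  0.26  1.93  0.65  0.73 -1.37] 0.0 wrist [ 0.45 -0.2   0.63]
1 30 50 [-0.72  0.26  2.13  1.23  0.88 -2.14] 0.0 wrist [ 0.32 -0.27  0.57]
1 30 70 [-1.01  0.43  2.19  1.37  1.22 -2.53] 0.058 wrist [ 0.21 -0.34  0.46]
1 30 90 [-1.18  0.64  2.07  1.28  1.52 -2.53] 0.25 wrist [ 0.13 -0.38  0.31]
1 45 10 [-0.16  0.39  1.72  0.18  0.94 -1.04] 0.0 wrist [ 0.59 -0.09  0.64]
1 45 30 [-0.43  0.28  1.9   0.65  0.88 -1.62] 0.0 wrist [ 0.47 -0.21  0.63]
1 45 50 [-0.74  0.34  2.01  1.05  1.08 -2.19] 0.0 wrist [ 0.35 -0.32  0.57]
1 45 70 [-0.99  0.54  2.01  1.18  1.39 -2.53] 0.026 wrist [ 0.26 -0.41  0.46]
1 45 90 [-1.13  0.79  1.86  1.16  1.68 -2.53] 0.18 wrist [ 0.21 -0.47  0.31]
1 60 10 [-0.14  0.37  1.76  0.2   0.96 -1.29] 0.0 wrist [ 0.57 -0.08  0.64]
1 60 30 [-0.44  0.31  1.85  0.62  1.02 -1.83] 0.0 wrist [ 0.48 -0.22  0.63]
1 60 50 [-0.73  0.41  1.87  0.91  1.26 -2.26] 0.0 wrist [ 0.4  -0.36  0.57]

[... 217 characters left out ...]
-0.07  0.64]
1 75 30 [-0.43  0.34  1.81  0.57  1.16 -2.02] 0.0 wrist [ 0.5  -0.23  0.63]
1 75 50 [-0.7   0.49  1.74  0.78  1.43 -2.33] 0.0 wrist [ 0.46 -0.39  0.57]
1 75 70 [-0.87  0.72  1.62  0.89  1.71 -2.51] 0.0 wrist [ 0.43 -0.51  0.46]
1 75 90 [-0.96  1.    1.45  0.98  1.99 -2.53] 0.048 wrist [ 0.41 -0.59  0.31]
1 90 10 [-0.13  0.3   1.86  0.2   1.01 -1.81] 0.0 wrist [ 0.52 -0.07  0.64]
1 90 30 [-0.42  0.37  1.76  0.5   1.28 -2.21] 0.0 wrist [ 0.52 -0.24  0.63]
1 90 50 [-0.65  0.56  1.61  0.66  1.59 -2.42] 0.0 wrist [ 0.52 -0.39  0.57]
1 90 70 [-0.78  0.81  1.44  0.77  1.88 -2.52] 0.0 wrist [ 0.52 -0.52  0.46]
1 90 90 [-0.86  1.08  1.24  0.9   2.15 -2.53] 0.001 wrist [ 0.52 -0.6   0.31]
```

```bash
cat > way.py <<'E'
import sys; from kin import *
# usage: way.py psi th off dz [psi0 th0 off0 dz0] n : rel rows from now to successive interpolated targets
a=[float(x) for x in sys.argv[1:]]
s=arm.state(); p0=np.array(s['eef_pos']); T0=R.from_quat(s['tcp_rot']).as_matrix()
S=np.c_[T0[:,1],T0[:,0],-T0[:,2]]; lip=p0-S@(SC-LIP)
psi0=np.degrees(np.arctan2(S[1,0],S[0,0])); th0=np.degrees(np.arcsin(S[2,0])); n=int(a[4]); l0=lip-F
u=lambda ps:np.array([np.cos(np.radians(ps)),np.sin(np.radians(ps)),0])
print("now psi",psi0.round(1),"th",th0.round(1),"lip-F",l0.round(4))
l1=a[2]*u(a[0])+[0,0,a[3]]; q=s['joint_positions']
for k in range(1,n+1):
    f=k/n; ps=psi0+(a[0]-psi0)*f; th=th0+(a[1]-th0)*f; l=F+l0+(l1-l0)*f
    if len(a)>5: l=F+l1 if k>0 else l
    p,T=target(l,np.radians(ps),np.radians(th)); q,e=solve(p,T,q); print(k,*rel(p0,T0,p,T),q.round(2),round(e,3))
E
python3 way.py 80 0 .02 .065 12
```

```text
now psi -1.4 th -0.0 lip-F [-0.1456  0.2278  0.0706]
1 [0.006, -0.099, -0.118] [0.0061, 0.0117, 0.0008] [0.13 0.28 1.78 0.   1.08 0.03] 0.0
2 [0.012, -0.099, -0.236] [0.0072, 0.0213, 0.0014] [ 0.13  0.3   1.76 -0.    1.09 -0.08] 0.0
3 [0.017, -0.098, -0.355] [0.0077, 0.0288, 0.0019] [ 0.13  0.31  1.74 -0.    1.09 -0.2 ] 0.0
4 [0.023, -0.097, -0.473] [0.0075, 0.0342, 0.0024] [ 0.13  0.32  1.73 -0.    1.09 -0.32] 0.0
5 [0.029, -0.096, -0.591] [0.0064, 0.0376, 0.0027] [ 0.12  0.32  1.72 -0.    1.1  -0.44] 0.0
6 [0.035, -0.095, -0.709] [0.004, 0.0393, 0.0029] [ 0.12  0.33  1.72 -0.    1.1  -0.57] 0.0
7 [0.041, -0.094, -0.828] [0.0001, 0.0393, 0.003] [ 0.11  0.33  1.72 -0.    1.09 -0.69] 0.0
8 [0.047, -0.092, -0.946] [-0.0053, 0.0378, 0.0029] [ 0.1   0.32  1.73 -0.    1.09 -0.82] 0.0
9 [0.052, -0.09, -1.064] [-0.0124, 0.035, 0.0027] [ 0.09  0.32  1.73 -0.    1.09 -0.95] 0.0
10 [0.058, -0.088, -1.182] [-0.0215, 0.0312, 0.0023] [ 0.08  0.31  1.75 -0.    1.08 -1.08] 0.0
11 [0.064, -0.085, -1.301] [-0.0326, 0.0266, 0.0016] [ 0.06  0.3   1.76 -0.    1.08 -1.22] 0.0
12 [0.07, -0.082, -1.419] [-0.0458, 0.0214, 0.0008] [ 0.03  0.3   1.77  0.    1.07 -1.36] 0.0
```

```bash
python3 -m jog '[[[0.006,-0.099,-0.118],[0.006,0.012,0.001],240],[[0.012,-0.099,-0.236],[0.007,0.021,0.001],240],[[0.017,-0.098,-0.355],[0.008,0.029,0.002],240],[[0.023,-0.097,-0.473],[0.0075,0.034,0.002],240],[[0.029,-0.096,-0.591],[0.006,0.038,0.003],240],[[0.035,-0.095,-0.709],[0.004,0.039,0.003],240],[[0.041,-0.094,-0.828],[0,0.039,0.003],240],[[0.047,-0.092,-0.946],[-0.005,0.038,0.003],240]]'; python3 way.py 80 10 .018 .035 8
```

```text
clock: 11.7
eef_pos: [0.5713, 0.0598, 0.2578]
tcp_rot: [0.316, 0.949, -0.0, -0.0]
contact_force: [1.2, -0.1, -3.0]
gripper_width: 0.0118
finger_force: 55.0
now psi 53.2 th -0.0 lip-F [-0.0452  0.0892  0.0667]
1 [-0.022, 0.0, -0.058] [-0.0011, -0.0049, 0.0006] [ 0.08  0.31  1.74  0.02  1.07 -0.91] 0.0
2 [-0.044, 0.002, -0.117] [-0.0024, -0.0104, 0.0012] [ 0.06  0.3   1.76  0.04  1.05 -1.  ] 0.0
3 [-0.065, 0.005, -0.175] [-0.0039, -0.0165, 0.0018] [ 0.04  0.3   1.77  0.07  1.04 -1.1 ] 0.0
4 [-0.087, 0.01, -0.234] [-0.0057, -0.0231, 0.0024] [ 0.01  0.29  1.79  0.09  1.03 -1.2 ] 0.0
5 [-0.108, 0.015, -0.292] [-0.0077, -0.0302, 0.0031] [-0.02  0.29  1.8   0.12  1.03 -1.3 ] 0.0
6 [-0.13, 0.022, -0.35] [-0.0101, -0.0379, 0.0038] [-0.05  0.28  1.8   0.15  1.03 -1.41] 0.0
7 [-0.151, 0.031, -0.409] [-0.0128, -0.0461, 0.0045] [-0.09  0.29  1.81  0.18  1.03 -1.51] 0.0
8 [-0.171, 0.04, -0.467] [-0.016, -0.0547, 0.0053] [-0.12  0.29  1.8   0.2   1.05 -1.62] 0.0
```

```bash
python3 -m jog '[[[-0.022,0,-0.058],[-0.001,-0.005,0.001],240],[[-0.044,0.002,-0.117],[-0.002,-0.01,0.001],240],[[-0.065,0.005,-0.175],[-0.004,-0.016,0.002],240],[[-0.087,0.01,-0.234],[-0.006,-0.023,0.002],240],[[-0.108,0.015,-0.292],[-0.008,-0.03,0.003],240],[[-0.13,0.022,-0.35],[-0.01,-0.038,0.004],240],[[-0.151,0.031,-0.409],[-0.013,-0.046,0.0045],240],[[-0.171,0.04,-0.467],[-0.016,-0.055,0.005],240]]'; python3 -m jog '[[[0,0,0],[0,0,0],240],[[0,0,0],[0,0,0],240]]'; python3 st.py
python3 - <<'E'
from m import *
for n in ("scene","top"):
    p,d,c=cam(n); cv2.imwrite(f"pics/{n}3.png",p[:,:,::-1])
    X=cloud(d,c); np.save(f"{n}3.npy",X)
E
python3 way.py 80 25 .018 .012 8
```

```text
clock: 12.5
eef_pos: [0.5506, 0.0061, 0.2529]
tcp_rot: [0.088, 0.992, 0.087, 0.008]
contact_force: [-0.5, 0.4, -3.9]
gripper_width: 0.0118
finger_force: 55.0
clock: 12.7
eef_pos: [0.5509, 0.0061, 0.253]
tcp_rot: [0.09, 0.992, 0.086, 0.008]
contact_force: [0.3, 0.6, -4.4]
gripper_width: 0.0113
finger_force: 55.0
[-0.1034, 0.2896, 1.8004, 0.2006, 1.0466, -1.5926] [0.5509 0.0061 0.253 ]
[[-0.984, 0.178, 0.031], [0.181, 0.969, 0.17], [-0.0, 0.173, -0.985]]
now psi 79.7 th 10.0 lip-F [0.002  0.0178 0.0356]
1 [-0.033, 0.001, -0.001] [-0.0001, -0.0022, -0.0022] [-0.15  0.29  1.81  0.24  1.05 -1.66] 0.0
2 [-0.066, 0.001, -0.001] [-0.0001, -0.0045, -0.0043] [-0.18  0.29  1.81  0.28  1.06 -1.71] 0.0
3 [-0.098, 0.001, -0.002] [-0.0002, -0.007, -0.0063] [-0.21  0.29  1.81  0.31  1.07 -1.76] 0.0
4 [-0.131, 0.001, -0.003] [-0.0002, -0.0096, -0.0083] [-0.24  0.3   1.81  0.35  1.08 -1.8 ] 0.0
5 [-0.164, 0.001, -0.003] [-0.0003, -0.0124, -0.0103] [-0.27  0.3   1.81  0.38  1.09 -1.85] 0.0
6 [-0.197, 0.002, -0.004] [-0.0003, -0.0154, -0.0121] [-0.3   0.31  1.81  0.41  1.1  -1.89] 0.0
7 [-0.229, 0.002, -0.005] [-0.0004, -0.0185, -0.0138] [-0.32  0.32  1.81  0.45  1.12 -1.94] 0.0
8 [-0.262, 0.002, -0.005] [-0.0005, -0.0218, -0.0155] [-0.35  0.33  1.81  0.48  1.14 -1.98] 0.0
```

View pics/scene3.png

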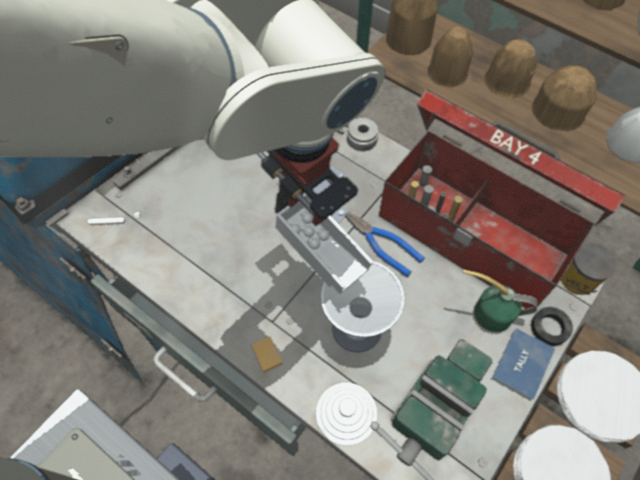

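The scoop is over the funnel with its lip at about (350,285), just short of the funnel's centre, and the knobs are still at the back at (313,235). I'll tilt further, slowly.

```bash
python3 - <<'E'
from kin import *
s=arm.state(); p0=np.array(s['eef_pos']); T0=R.from_quat(s['tcp_rot']).as_matrix(); S=np.c_[T0[:,1],T0[:,0],-T0[:,2]]
for n in ("scene","top"):
    X=np.load(n+"3.npy").reshape(-1,3); L=(X-p0)@S+SC
    A=L[(abs(L[:,1])<.045)&(L[:,0]>-.12)&(L[:,0]<.0)&(L[:,2]>.045)&(L[:,2]<.06)]
    print(n,len(A),A.min(0).round(4),A.max(0).round(4),"rim z",np.median(A[:,2]).round(4))
E
python3 -m jog '[[[-0.033,0.001,-0.001],[0,-0.002,-0.002],240],[[-0.066,0.001,-0.001],[0,-0.0045,-0.004],240],[[-0.098,0.001,-0.002],[0,-0.007,-0.006],240],[[-0.131,0.001,-0.003],[0,-0.0095,-0.008],240],[[-0.164,0.001,-0.003],[0,-0.0125,-0.01],240],[[-0.197,0.002,-0.004],[0,-0.0155,-0.012],240],[[-0.229,0.002,-0.005],[0,-0.0185,-0.014],240],[[-0.262,0.002,-0.005],[0,-0.022,-0.0155],240]]'
python3 way.py 80 41 .02 .006 8
```

```text
scene 568 [-0.0953 -0.0305  0.045 ] [-0.0001  0.0342  0.0574] rim z 0.0526
top 21 [-0.0214 -0.0304  0.0453] [-0.013  -0.0253  0.0567] rim z 0.0521
clock: 13.6
eef_pos: [0.5468, -0.0177, 0.2648]
tcp_rot: [0.085, 0.973, 0.216, 0.019]
contact_force: [0.4, 0.2, -2.9]
gripper_width: 0.0117
finger_force: 55.0
now psi 80.0 th 25.0 lip-F [0.0028 0.0175 0.0121]
1 [-0.035, 0.0, 0.0] [-0.0001, -0.0018, -0.0046] [-0.38  0.34  1.8   0.51  1.16 -2.02] 0.0
2 [-0.07, 0.0, 0.0] [-0.0001, -0.0039, -0.0091] [-0.41  0.35  1.8   0.53  1.19 -2.06] 0.0
3 [-0.104, 0.0, 0.0] [-0.0001, -0.0061, -0.0136] [-0.44  0.36  1.79  0.56  1.21 -2.1 ] 0.0
4 [-0.139, 0.0, 0.0] [-0.0002, -0.0085, -0.0179] [-0.47  0.37  1.78  0.59  1.24 -2.13] 0.0
5 [-0.174, 0.0, 0.0] [-0.0002, -0.011, -0.0222] [-0.5   0.38  1.78  0.61  1.26 -2.17] 0.0
6 [-0.209, 0.0, 0.0] [-0.0003, -0.0138, -0.0264] [-0.52  0.4   1.77  0.63  1.29 -2.2 ] 0.0
7 [-0.244, 0.0, 0.0] [-0.0003, -0.0167, -0.0305] [-0.55  0.41  1.76  0.65  1.31 -2.23] 0.0
8 [-0.279, 0.0, 0.001] [-0.0003, -0.0198, -0.0345] [-0.57  0.43  1.75  0.67  1.34 -2.26] 0.0
```

```bash
python3 -m jog '[[[-0.02,0,0],[0,-0.001,-0.0025],240],[[-0.035,0,0],[0,-0.002,-0.0045],240],[[-0.052,0,0],[0,-0.003,-0.007],240],[[-0.07,0,0],[0,-0.004,-0.009],240],[[-0.087,0,0],[0,-0.005,-0.0115],240],[[-0.104,0,0],[0,-0.006,-0.0135],240],[[-0.122,0,0],[0,-0.007,-0.016],240],[[-0.139,0,0],[0,-0.0085,-0.018],240]]'; python3 -m jog '[[[0,0,0],[0,0,0],240],[[0,0,0],[0,0,0],240],[[0,0,0],[0,0,0],240],[[0,0,0],[0,0,0],240],[[0,0,0],[0,0,0],240]]'
python3 - <<'E'
from h import *
p,d,c=cam("scene"); a=p[180:340,250:440,::-1]
q,d2,c2=cam("top"); b=q[190:320,310:460,::-1]
cv2.imwrite("pics/s4.png",np.hstack([cv2.resize(a,(400,337)),cv2.resize(b,(389,337))]))
E
python3 way.py 80 50 .02 .004 8
```

```text
clock: 14.4
eef_pos: [0.544, -0.0334, 0.2776]
tcp_rot: [0.083, 0.955, 0.283, 0.025]
contact_force: [-0.7, -0.3, -2.6]
gripper_width: 0.0117
finger_force: 55.0
clock: 14.9
eef_pos: [0.5439, -0.033, 0.2774]
tcp_rot: [0.083, 0.955, 0.283, 0.025]
contact_force: [0.2, -0.8, -2.4]
gripper_width: 0.0119
finger_force: 55.0
now psi 80.0 th 33.0 lip-F [0.0028 0.0182 0.009 ]
1 [-0.037, 0.0, 0.0] [-0.0001, -0.0021, -0.0051] [-0.5   0.38  1.78  0.61  1.26 -2.17] 0.0
2 [-0.074, 0.0, 0.0] [-0.0001, -0.0044, -0.0102] [-0.53  0.4   1.77  0.63  1.29 -2.2 ] 0.0
3 [-0.111, 0.0, 0.0] [-0.0002, -0.0068, -0.0151] [-0.55  0.42  1.76  0.65  1.32 -2.23] 0.0
4 [-0.149, 0.0, 0.0] [-0.0002, -0.0095, -0.02] [-0.58  0.44  1.75  0.67  1.35 -2.26] 0.0
5 [-0.186, 0.0, 0.0] [-0.0003, -0.0125, -0.0248] [-0.6   0.45  1.74  0.69  1.38 -2.29] 0.0
6 [-0.223, 0.0, 0.0] [-0.0003, -0.0156, -0.0295] [-0.63  0.48  1.73  0.71  1.41 -2.32] 0.0
7 [-0.26, 0.0, 0.0] [-0.0004, -0.0189, -0.034] [-0.65  0.5   1.72  0.73  1.44 -2.34] 0.0
8 [-0.297, 0.0, 0.0] [-0.0004, -0.0223, -0.0385] [-0.67  0.52  1.71  0.74  1.47 -2.37] 0.0
```

View pics/s4.png

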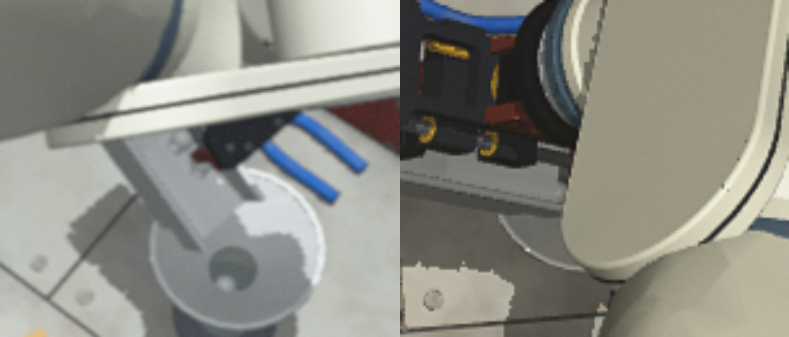

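At least one knob is already down in the throat, at (226,283) in the left panel, and others are still in the scoop near (185,145). I'll tilt on to 50°.

```bash
python3 -m jog '[[[-0.037,0,0],[0,-0.002,-0.005],240],[[-0.074,0,0],[0,-0.0045,-0.01],240],[[-0.111,0,0],[0,-0.007,-0.015],240],[[-0.149,0,0],[0,-0.0095,-0.02],240],[[-0.186,0,0],[0,-0.0125,-0.025],240],[[-0.223,0,0],[0,-0.0155,-0.0295],240],[[-0.26,0,0],[0,-0.019,-0.034],240],[[-0.297,0,0],[0,-0.022,-0.0385],240]]'; python3 -m jog '[[[0,0,0],[0,0,0],240],[[0,0,0],[0,0,0],240],[[0,0,0],[0,0,0],240],[[0,0,0],[0,0,0],240],[[0,0,0],[0,0,0],240]]'
python3 way.py 80 65 .018 .008 8
```

```text
clock: 15.8
eef_pos: [0.537, -0.0726, 0.2977]
tcp_rot: [0.079, 0.902, 0.422, 0.037]
contact_force: [-0.2, -0.2, -2.1]
gripper_width: 0.0116
finger_force: 55.0
clock: 16.3
eef_pos: [0.5371, -0.0717, 0.2979]
tcp_rot: [0.079, 0.903, 0.421, 0.037]
contact_force: [0.2, -0.3, -2.4]
gripper_width: 0.0119
finger_force: 55.0
now psi 80.1 th 50.0 lip-F [0.0033 0.0202 0.0044]
1 [-0.033, 0.001, 0.0] [-0.0001, -0.0015, -0.0056] [-0.69  0.54  1.69  0.75  1.5  -2.38] 0.0
2 [-0.066, 0.001, 0.0] [-0.0002, -0.0032, -0.0112] [-0.71  0.56  1.68  0.77  1.53 -2.4 ] 0.0
3 [-0.098, 0.001, 0.0] [-0.0002, -0.005, -0.0166] [-0.73  0.58  1.67  0.78  1.56 -2.42] 0.0
4 [-0.131, 0.001, 0.001] [-0.0003, -0.0071, -0.0221] [-0.75  0.6   1.66  0.79  1.58 -2.43] 0.0
5 [-0.164, 0.0, 0.001] [-0.0003, -0.0092, -0.0274] [-0.76  0.62  1.64  0.8   1.61 -2.45] 0.0
6 [-0.197, 0.0, 0.001] [-0.0004, -0.0115, -0.0327] [-0.78  0.64  1.63  0.81  1.64 -2.46] 0.0
7 [-0.229, 0.0, 0.001] [-0.0004, -0.014, -0.0379] [-0.79  0.67  1.62  0.82  1.67 -2.47] 0.0
8 [-0.262, -0.0, 0.001] [-0.0004, -0.0166, -0.043] [-0.81  0.69  1.6   0.83  1.69 -2.48] 0.0
```

```bash
python3 -m jog '[[[-0.033,0,0],[0,-0.0015,-0.0055],240],[[-0.066,0,0],[0,-0.003,-0.011],240],[[-0.098,0,0],[0,-0.005,-0.0165],240],[[-0.131,0,0],[0,-0.007,-0.022],240],[[-0.164,0,0],[0,-0.009,-0.0275],240],[[-0.197,0,0],[0,-0.0115,-0.0325],240],[[-0.229,0,0],[0,-0.014,-0.038],240],[[-0.262,0,0],[0,-0.0165,-0.043],240]]'; python3 -m jog '[[[0,0,0],[0,0,0],240],[[0,0,0],[0,0,0],240],[[0,0,0],[0,0,0],240],[[0,0,0],[0,0,0],240],[[0,0,0],[0,0,0],240]]'
python3 - <<'E'
from h import *
p,d,c=cam("scene"); a=p[150:350,240:440,::-1]
q,d2,c2=cam("top"); b=q[150:330,280:460,::-1]
cv2.imwrite("pics/s5.png",np.hstack([cv2.resize(a,(400,400)),cv2.resize(b,(400,400))]))
E
python3 way.py 80 75 .015 .012 6
```

```text
clock: 17.1
eef_pos: [0.5294, -0.1155, 0.3127]
tcp_rot: [0.073, 0.839, 0.536, 0.047]
contact_force: [0.5, 0.0, -2.1]
gripper_width: 0.0116
finger_force: 55.0
clock: 17.6
eef_pos: [0.5296, -0.1146, 0.3129]
tcp_rot: [0.073, 0.84, 0.535, 0.047]
contact_force: [-0.4, 0.5, -2.7]
gripper_width: 0.0117
finger_force: 55.0
now psi 80.1 th 65.0 lip-F [0.0028 0.0177 0.0081]
1 [-0.029, 0.001, 0.0] [-0.0001, -0.0011, -0.0052] [-0.82  0.71  1.59  0.84  1.72 -2.49] 0.0
2 [-0.058, 0.001, 0.0] [-0.0002, -0.0023, -0.0104] [-0.83  0.73  1.57  0.84  1.75 -2.5 ] 0.0
3 [-0.087, 0.001, 0.0] [-0.0003, -0.0036, -0.0156] [-0.84  0.75  1.56  0.85  1.77 -2.51] 0.0
4 [-0.116, 0.0, 0.001] [-0.0003, -0.0051, -0.0207] [-0.85  0.77  1.55  0.86  1.79 -2.52] 0.0
5 [-0.146, 0.0, 0.001] [-0.0004, -0.0067, -0.0257] [-0.86  0.79  1.53  0.87  1.82 -2.52] 0.0
6 [-0.175, -0.0, 0.001] [-0.0004, -0.0084, -0.0307] [-0.87  0.82  1.52  0.88  1.84 -2.53] 0.0
```

View pics/s5.png

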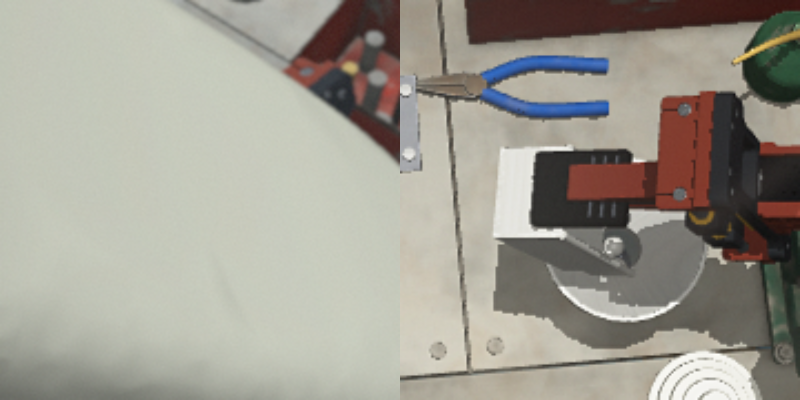

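The right panel shows a knob in the throat at (615,247). The scoop is steep and I can't see inside it. I'll check the height of that knob and tilt to 75° with a small rock.

```bash
python3 - <<'E'
from h import *
q,d,c=cam("top"); X=cloud(d,c); print(X[257:266:2,373:382:2].reshape(-1,3)[::3].round(3).tolist())
E
python3 -m jog '[[[-0.029,0,0],[0,-0.001,-0.005],240],[[-0.058,0,0],[0,-0.0025,-0.0105],240],[[-0.087,0,0],[0,-0.0035,-0.0155],240],[[-0.116,0,0],[0,-0.005,-0.0205],240],[[-0.146,0,0],[0,-0.0065,-0.0255],240],[[-0.058,0,0],[0,-0.0025,-0.0105],240],[[-0.116,0,0],[0,-0.005,-0.0205],240],[[-0.146,0,0],[0,-0.0065,-0.0255],240]]'; python3 -m jog '[[[0.09,0,0],[0,0.004,0.0155],240],[[0,0,0],[0,0,0],240],[[0,0,0],[0,0,0],240],[[0.09,0,0],[0,0.004,0.0155],240],[[0,0,0],[0,0,0],240],[[0,0,0],[0,0,0],240],[[0,0,0],[0,0,0],240]]'
python3 - <<'E'
from h import *
q,d,c=cam("top"); X=cloud(d,c); print(X[257:266:2,373:382:2].reshape(-1,3)[::3].round(3).tolist())
cv2.imwrite("pics/s6.png",cv2.resize(q[150:330,280:460,::-1],(600,600)))
print(arm.state()["joint_positions"])
E
```

```text
[[0.539, -0.152, 0.058], [0.541, -0.167, 0.036], [0.535, -0.156, 0.058], [0.538, -0.171, 0.03], [0.53, -0.159, 0.061], [0.527, -0.151, 0.057], [0.527, -0.163, 0.056], [0.523, -0.154, 0.06], [0.53, -0.173, 0.009]]
clock: 18.55
eef_pos: [0.5249, -0.1408, 0.3177]
tcp_rot: [0.07, 0.798, 0.596, 0.052]
contact_force: [0.2, -0.4, -3.4]
gripper_width: 0.0117
finger_force: 55.0
clock: 19.25
eef_pos: [0.5249, -0.1407, 0.3166]
tcp_rot: [0.071, 0.799, 0.595, 0.052]
contact_force: [-0.7, -0.1, -3.1]
gripper_width: 0.0116
finger_force: 55.0
[[0.499, -0.123, 0.294], [0.542, -0.167, 0.034], [0.498, -0.127, 0.279], [0.538, -0.171, 0.032], [0.497, -0.132, 0.262], [0.495, -0.126, 0.26], [0.497, -0.137, 0.244], [0.494, -0.131, 0.244], [0.53, -0.173, 0.009]]
[-0.74136436  0.59933464  1.68370376  0.97078551  1.77365545 -2.43039938]
```

View pics/s6.png

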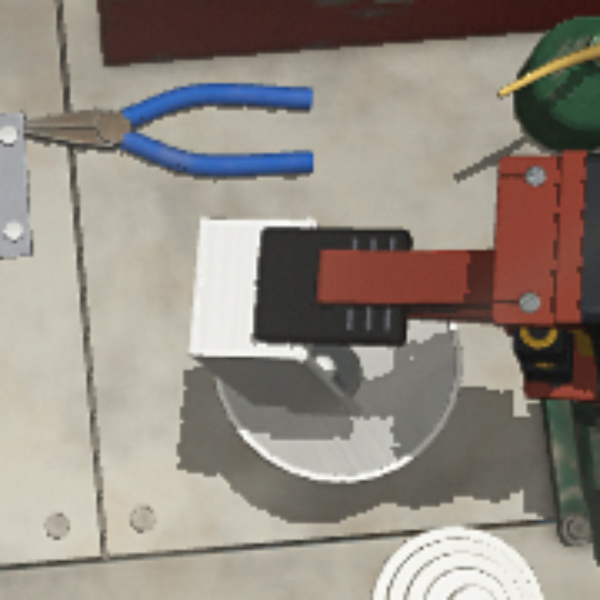

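The knob stack in the jar tops out near z 0.06, which fits several knobs. I'll un-tilt and look inside the scoop.

```bash
python3 way.py 80 15 .02 .04 8
```

```text
now psi 79.8 th 73.3 lip-F [0.0021 0.0152 0.0107]
1 [0.127, -0.002, 0.0] [0.0, 0.0085, 0.0197] [-0.82  0.69  1.59  0.83  1.72 -2.48] 0.0
2 [0.254, -0.002, 0.0] [-0.0001, 0.0145, 0.0398] [-0.76  0.6   1.64  0.79  1.62 -2.43] 0.0
3 [0.382, -0.002, -0.0] [-0.0002, 0.0178, 0.0601] [-0.69  0.51  1.69  0.75  1.52 -2.36] 0.0
4 [0.509, -0.001, -0.0] [-0.0002, 0.0184, 0.0801] [-0.61  0.43  1.72  0.69  1.42 -2.27] 0.0
5 [0.636, -0.001, -0.0] [-0.0003, 0.0165, 0.0996] [-0.52  0.37  1.75  0.62  1.32 -2.17] 0.0
6 [0.763, -0.001, -0.001] [-0.0003, 0.0121, 0.1183] [-0.42  0.32  1.78  0.53  1.23 -2.04] 0.0
7 [0.891, -0.0, -0.001] [-0.0004, 0.0053, 0.1357] [-0.31  0.29  1.79  0.42  1.15 -1.9 ] 0.0
8 [1.018, -0.0, -0.001] [-0.0004, -0.0037, 0.1517] [-0.19  0.28  1.8   0.3   1.09 -1.73] 0.0
```

```bash
python3 -m jog '[[[0.127,0,0],[0,0.0085,0.02],240],[[0.254,0,0],[0,0.0145,0.04],240],[[0.382,0,0],[0,0.018,0.06],240],[[0.509,0,0],[0,0.0185,0.08],240],[[0.636,0,0],[0,0.0165,0.1],240],[[0.763,0,0],[0,0.012,0.118],240],[[0.891,0,0],[0,0.005,0.136],240],[[1.018,0,0],[0,-0.004,0.152],240]]'; python3 -m jog '[[[0,0,0],[0,0,0],240],[[0,0,0],[0,0,0],240]]'
python3 - <<'E'
from kin import *
p,d,c=cam("scene"); X=cloud(d,c); cv2.imwrite("pics/s7.png",cv2.resize(p[150:350,230:430,::-1],(600,600)))
s=arm.state(); p0=np.array(s['eef_pos']); T0=R.from_quat(s['tcp_rot']).as_matrix(); S=np.c_[T0[:,1],T0[:,0],-T0[:,2]]
L=((X-p0)@S+SC).reshape(-1,3); m=(abs(L[:,1])<.02)&(L[:,0]>-.09)&(L[:,0]<.045)&(L[:,2]>0)&(L[:,2]<.05)
A=L[m]
for x in np.arange(-.09,.045,.015): a=A[(A[:,0]>=x)&(A[:,0]<x+.015)]; print(round(x,3),len(a),np.percentile(a[:,2],[5,50,98]).round(4) if len(a) else "")
print([ (np.round(r["at"],3).tolist(),round(r["confidence"],2)) for r in arm.find_in("scene","knob_0_center")])
E
python3 way.py 80 0 .02 .08 4
```

```text
clock: 20.1
eef_pos: [0.5503, 0.0029, 0.2712]
tcp_rot: [0.086, 0.988, 0.128, 0.013]
contact_force: [0.1, -0.6, -4.1]
gripper_width: 0.0118
finger_force: 55.0
clock: 20.3
eef_pos: [0.5496, 0.0033, 0.2704]
tcp_rot: [0.085, 0.988, 0.131, 0.011]
contact_force: [-0.1, -0.4, -3.5]
gripper_width: 0.0115
finger_force: 55.0
-0.09 231 [0.019  0.0223 0.0252]
-0.075 210 [0.0157 0.0181 0.0219]
-0.06 208 [0.0114 0.0142 0.0179]
-0.045 194 [0.0073 0.0102 0.0138]
-0.03 186 [0.0036 0.0064 0.0094]
-0.015 183 [0.0028 0.005  0.0078]
0.0 177 [0.0025 0.0051 0.0081]
0.015 187 [0.0029 0.0053 0.0084]
0.03 185 [0.0028 0.005  0.008 ]
0.045 0 
[]
now psi 80.0 th 15.1 lip-F [0.0028 0.0198 0.0401]
1 [0.066, -0.0, -0.0] [-0.0001, 0.0055, 0.0008] [-0.14  0.27  1.79  0.22  1.08 -1.64] 0.0
2 [0.132, 0.0, -0.0] [-0.0003, 0.0102, 0.0017] [-0.08  0.27  1.78  0.15  1.08 -1.54] 0.0
3 [0.198, 0.0, -0.001] [-0.0004, 0.0143, 0.0027] [-0.02  0.27  1.77  0.07  1.09 -1.45] 0.0
4 [0.264, 0.0, -0.001] [-0.0005, 0.0176, 0.0039] [ 0.03  0.28  1.76  0.    1.11 -1.36] 0.0
```

View pics/s7.png

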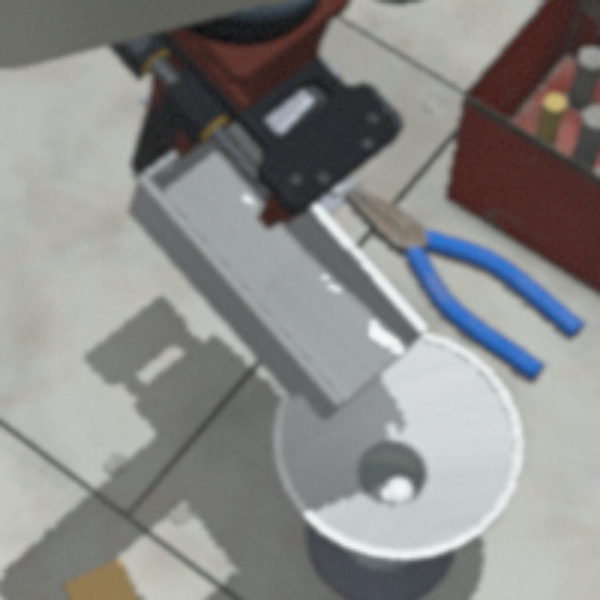

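The scoop is empty (depth shows a bare floor along its whole length), and the knobs are under the throat at (395,488). Now I'll bring the scoop back to the open bench.

```bash
sed 's/l1=a\[2\]\*u(a\[0\])+\[0,0,a\[3\]\]/l1=np.array([a[2],a[5],a[3]])-F/; s/if len(a)>5: .*/pass/' way.py > way2.py
python3 -m jog '[[[0.066,0,0],[0,0.0055,0.001],240],[[0.132,0,0],[0,0.01,0.0015],240],[[0.198,0,0],[0,0.0145,0.0025],240],[[0.264,0,0],[-0.0005,0.0175,0.004],240],[[0.264,0,0],[-0.0005,0.0175,0.004],240]]'; python3 way2.py 0 0 .374 .22 12 .10
```

```text
clock: 20.9
eef_pos: [0.5539, 0.0193, 0.2708]
tcp_rot: [0.087, 0.996, -0.0, -0.0]
contact_force: [-0.3, 0.0, -3.0]
gripper_width: 0.012
finger_force: 55.0
now psi 80.0 th -0.0 lip-F [0.0037 0.02   0.0798]
1 [-0.0, -0.0, 0.116] [-0.0022, 0.016, 0.0002] [ 0.06  0.29  1.74 -0.    1.11 -1.22] 0.0
2 [-0.0, -0.0, 0.233] [-0.0041, 0.0298, 0.0004] [ 0.09  0.3   1.73 -0.    1.11 -1.08] 0.0
3 [-0.0, 0.0, 0.349] [-0.0055, 0.0416, 0.0006] [ 0.1   0.3   1.72 -0.    1.11 -0.94] 0.0
4 [-0.0, 0.0, 0.465] [-0.0062, 0.0514, 0.0008] [ 0.12  0.31  1.72 -0.    1.12 -0.81] 0.0
5 [-0.0, 0.0, 0.582] [-0.006, 0.0594, 0.001] [ 0.13  0.31  1.71 -0.    1.12 -0.68] 0.0
6 [-0.0, 0.0, 0.698] [-0.0046, 0.0656, 0.0013] [ 0.14  0.31  1.71 -0.    1.12 -0.55] 0.0
7 [-0.001, 0.0, 0.814] [-0.0019, 0.0701, 0.0015] [ 0.15  0.31  1.71 -0.    1.11 -0.43] 0.0
8 [-0.001, 0.0, 0.93] [0.0024, 0.0733, 0.0017] [ 0.16  0.31  1.72 -0.    1.11 -0.3 ] 0.0
9 [-0.001, 0.0, 1.047] [0.0084, 0.0751, 0.0019] [ 0.17  0.3   1.73 -0.    1.11 -0.18] 0.0
10 [-0.001, 0.0, 1.163] [0.0162, 0.0759, 0.0021] [ 0.17  0.29  1.75 -0.    1.1  -0.06] 0.0
11 [-0.001, 0.0, 1.279] [0.0259, 0.0759, 0.0024] [0.18 0.28 1.77 0.   1.1  0.06] 0.0
12 [-0.001, 0.0, 1.396] [0.0376, 0.0753, 0.0026] [ 0.19  0.26  1.79 -0.    1.09  0.19] 0.0
```

```bash
python3 -m jog '[[[0,0,0.116],[-0.002,0.016,0],240],[[0,0,0.233],[-0.004,0.03,0],240],[[0,0,0.349],[-0.0055,0.042,0.001],240],[[0,0,0.465],[-0.006,0.051,0.001],240],[[0,0,0.582],[-0.006,0.059,0.001],240],[[0,0,0.698],[-0.0045,0.0655,0.001],240],[[0,0,0.814],[-0.002,0.07,0.001],240],[[0,0,0.93],[0.0025,0.073,0.002],240]]'; python3 -m jog '[[[0,0,0.12],[0.002,0.004,0],240],[[0,0,0.24],[0.005,0.01,0],240],[[0,0,0.35],[0.01,0.02,0],240],[[0,0,0.465],[0.013,0.026,0],240],[[0,0,0.465],[0.013,0.026,0],240],[[0,0,0.465],[0.013,0.026,0],240]]';  python3 way2.py 0 0 .374 .035 4 .10
```

```text
clock: 21.7
eef_pos: [0.5642, 0.0906, 0.2687]
tcp_rot: [0.528, 0.849, 0.0, -0.0]
contact_force: [-1.0, -1.0, -2.5]
gripper_width: 0.0119
finger_force: 55.0
clock: 22.3
eef_pos: [0.5812, 0.1138, 0.2685]
tcp_rot: [0.706, 0.708, -0.001, -0.0]
contact_force: [0.4, -0.4, -2.5]
gripper_width: 0.0117
finger_force: 55.0
now psi 0.2 th -0.1 lip-F [-0.0979  0.2676  0.0774]
1 [-0.0, 0.001, 0.001] [-0.0034, -0.0128, 0.0463] [0.19 0.37 1.75 0.   1.02 0.19] 0.0
2 [-0.0, 0.001, 0.001] [-0.0068, -0.0255, 0.0927] [0.19 0.42 1.81 0.   0.92 0.19] 0.0
3 [-0.001, 0.001, 0.002] [-0.0102, -0.0383, 0.139] [0.19 0.47 1.86 0.   0.81 0.19] 0.0
4 [-0.001, 0.001, 0.003] [-0.0136, -0.051, 0.1853] [ 0.19  0.53  1.91 -0.    0.7   0.19] 0.0
```

```bash
python3 -m jog '[[[0,0,0],[-0.005,-0.02,0.03],240],[[0,0,0],[-0.01,-0.04,0.06],240],[[0,0,0],[-0.014,-0.051,0.09],240],[[0,0,0],[-0.014,-0.051,0.12],240],[[0,0,0],[-0.014,-0.051,0.15],240],[[0,0,0],[-0.014,-0.051,0.17],240],[[0,0,0],[-0.014,-0.051,0.18],240],[[0,0,0],[-0.014,-0.051,0.185],240]]'; python3 -m jog '[[[0,0,0],[0,0,0.003],240],[[0,0,0],[0,0,0.006],240],[[0,0,0],[0,0,0.008],240],[[0,0,0],[0,0,0.01],240],[[0,0,0],[0,0,0.0105],240],[[0,0,0],[0,0,0.011],240],[[0,0,0],[0,0,0.011],240]]'
```

```text
clock: 23.1
eef_pos: [0.5301, 0.1002, 0.0831]
tcp_rot: [0.706, 0.708, -0.001, 0.0]
contact_force: [-0.3, -0.4, -3.2]
gripper_width: 0.0119
finger_force: 55.0
clock: 23.8
eef_pos: [0.5304, 0.1008, 0.0728]
tcp_rot: [0.707, 0.708, -0.0, 0.001]
contact_force: [-0.3, -0.1, -2.3]
gripper_width: 0.0118
finger_force: 55.0
```

```bash
python3 -m jog '[[[0,0,0],[0,0,0.0005],240],[[0,0,0],[0,0,0.001],240],[[0,0,0],[0,0,0.001],240],[[0,0,0],[0,0,0.001],240]]'; python3 -m jog '[[[0,0,0],[0,0,0],200],[[0,0,0],[0,0,0],200],[[0,0,0],[0,0,0],150],[[0,0,0],[0,0,0],120],[[0,0,0],[0,0,0],110],[[0,0,0],[0,0,0],110],[[0,0,0],[0,0,0],110],[[0,0,0],[0,0,0],110]]'
```

```text
clock: 24.2
eef_pos: [0.5306, 0.1008, 0.0722]
tcp_rot: [0.707, 0.708, -0.0, 0.001]
contact_force: [-0.7, 0.4, 5.5]
gripper_width: 0.0119
finger_force: 54.9
clock: 25.0
eef_pos: [0.5304, 0.1008, 0.0718]
tcp_rot: [0.707, 0.708, -0.0, 0.001]
contact_force: [0.0, -0.1, 0.1]
gripper_width: 0.0496
finger_force: 0.0
```

```bash
python3 -m jog '[[[0,0,0],[0,0,-0.03],110],[[0,0,0],[0,0,-0.07],110],[[0,0,0],[0,0,-0.12],110],[[0,0,0],[0,0,-0.17],110],[[0,0,0],[0,0,-0.2],110],[[0,0,0],[0.04,-0.04,-0.21],110],[[0,0,0],[0.08,-0.08,-0.21],110],[[0,0,0],[0.1,-0.13,-0.21],110]]'; python3 -m jog '[[[0,0,0],[0,0,0],110],[[0,0,0],[0,0,0],110],[[0,0,0],[0,0,0],110]]'
python3 - <<'E'
from m import *
ims=[]
for n in ("scene","top"):
    p,d,c=cam(n); ims.append(p[:,:,::-1]); X=cloud(d,c); X[d==0]=9
    circ(sel(X,[.42,-.26,.139],[.62,-.05,.149]),n+" funnel rim"); rect(sel(X,[.49,.03,.088],[.6,.17,.11]),n+" handle top")
    S=sel(X,[.505,-.172,.0],[.541,-.137,.098]); print("in throat z",np.percentile(S[:,2],[50,90,100]).round(3))
    for o in ("scoop","pliers","matchbox","kettle_lid","knob_0_center"): print(o,[(np.round(r["at"],3).tolist(),round(r["confidence"],2)) for r in arm.find_in(n,o)[:2]])
cv2.imwrite("pics/end.png",np.vstack([ims[0][140:440,100:500],ims[1][130:380,100:500]]))
E
```

```text
clock: 25.8
eef_pos: [0.4151, 0.1949, 0.2823]
tcp_rot: [0.707, 0.707, 0.001, 0.001]
contact_force: [-0.2, 0.8, 0.4]
gripper_width: 0.0501
finger_force: 0.0
clock: 26.1
eef_pos: [0.4161, 0.1934, 0.2818]
tcp_rot: [0.707, 0.708, -0.0, 0.001]
contact_force: [0.6, -0.7, -0.4]
gripper_width: 0.05
finger_force: 0.0
scene funnel rim 941 c [ 521.8 -154.3] r 61.8 z 142.9
scene handle top 192 c [529.6 101.2] size [49.3 12.6] ang 89.6 z 95.3
in throat z [0.061 0.095 0.098]
scoop [([0.46, 0.107, 0.023], 0.83)]
pliers [([0.696, -0.098, 0.01], 0.78)]
matchbox [([0.384, -0.062, 0.012], 0.69)]
kettle_lid [([0.383, -0.23, 0.02], 0.87)]
knob_0_center []
top funnel rim 662 c [ 523.  -154.5] r 62.0 z 142.3
top handle top 187 c [530.8 100.5] size [12.7 49.2] ang 0.2 z 94.2
in throat z [0.056 0.091 0.098]
scoop [([0.458, 0.106, 0.018], 0.89)]
pliers [([0.697, -0.093, 0.014], 0.83)]
matchbox [([0.385, -0.059, 0.016], 0.71), ([0.53, -0.158, 0.124], 0.57)]
kettle_lid [([0.39, -0.22, 0.017], 0.94)]
knob_0_center [([0.388, -0.059, 0.013], 0.74)]
```

View pics/end.png

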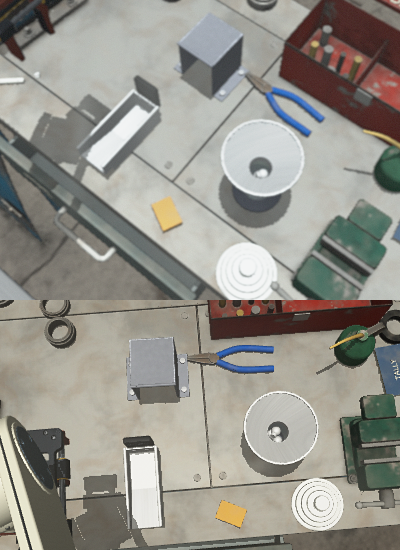

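The empty scoop stands on the open bench, at (120,130) in the upper view. The jar, lid, pliers and matchbox are unmoved, and no stray knobs show in either view.

```bash
python3 -c "
from rig import arm
print(arm.hand_in())"
```

```text
the job is handed in; nothing more can be done
None
```

The job is handed in after 26 s: the knobs are poured into the jar and the empty scoop stands upright on the open bench, with the jar, lid, pliers and matchbox unmoved; I could not count all five knobs in the jar, but the scoop was empty and no strays showed in either camera view.

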